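# Switch the syrup selector valve to the connected line

### The arm

A 6-joint arm with a two-finger parallel gripper is mounted at the origin on the work surface. World frame = base frame: x ahead of the robot, y to its left, z up, the work surface at z = 0. Lengths are in mm, angles in rad, forces in N, time in s.
With the tool pointing down it reaches from about 400 to 925 mm from the base axis. Payload 12.5 kg.
Tool frame: the origin (TCP) lies on the centre line of the jaws, within the pads' length; the fingertips stand 14 mm ahead of it and the grasp point (between the pads) lies 5 mm behind it; z points along the fingers, y is the direction in which the jaws open and shut (so a half turn about z gives the same grasp; the last joint's range is limited). The gripper opens to 95 mm and grips with 3 to 60 N. Pads are 20 mm wide; open, the fingers measure 119 mm over their backs; the gripper's body (75 mm by 180 mm) begins 59 mm behind the grasp point.
Start: joints at [-1.426, 0.491, 1.559, -0, 1.092, -0.106], TCP at [155.134, -605.457, 228.661] pointing down, gripper open.
Joint ranges: [-3.1, 3.1], [-0.84, 2.19], [0.05, 2.79], [-1.13, 4.28], [0.06, 2.93], [-2.69, 2.69]. Speed limits (rad/s): [2.22, 2.22, 2.79, 3.14, 3.14, 3.14].

### API

Orientations are given as [roll, pitch, yaw] about the fixed x, y, z axes, in that order (R = Rz(yaw) Ry(pitch) Rx(roll)).
In Python, from cell import * gives the robot as it stands.
- The arm moves only by the tool play_rows, never from a script. Its argument "moves" is a list of rows, each a list of 7 numbers: the shift along the tool's x, y, z in m, then the turn, a rotation vector about the tool's x, y, z in rad, then the opening in per cent of the stroke, from 0 (shut) to 100 (fully open). In form: [[tx, ty, tz, ax, ay, az, claw], ...]. A call has 1 to 8 rows; each row shifts and turns the pose as measured when the row begins, along the tool's axes as they then stand; what a row does not reach is not made up. A row lasts 1/10 s, in which the tool goes at most 50 mm and 8.59 degrees, less where a joint would pass 70% of its speed; a pose out of reach is approached as far as the arm can. A call is refused whole if a number of a shift passes 0.05 or a number of a turn 0.15, either way. A call with a gripper value outside its range is refused whole. The fingers move at their own pace and stop on an object; the grip force is fixed at half the most. Time passes only in rows, so rows that do not move let the fingers close. It gives the time, the measured TCP pose, the force and the opening at its end, in the units of the state.
- state(): the state, without advancing time (a new reading comes with each control period).
- read_camera(name): name is "scene" or "side" or "wrist"; returns a dict with "img" (420x560x3 uint8, red, green, blue), "fx", "fy", "cx", "cy" (pixels), "R" (3x3) and "t" (3): a world point X has camera coordinates R X + t. Camera axes: x right, y down, z forward; pixel columns grow to the right and rows downward; lengths in mm; the calibration is good to about 2 mm. The wrist camera is an equidistant fisheye: a pixel r from the principal point sees the ray r / f radians off the axis. A picture is of the moment at which its call begins. There is no depth.
- job_done(): hands the job in, once; it reports no verdict.
The state is a dict: "t": time; "joints": joint angles; "qvel": joint speeds; "tau": joint torques, N m; "eef_pos": TCP position; "tcp_rot": TCP orientation; "ft_force": force on the tool from outside, world axes, zero at the start; "moment": the same for the moment, N m; "opening": opening from 0.0 (shut) to 1.0 (fully open).
Only numpy, scipy, OpenCV 4.12 (cv2) and the standard library are available. Lean on these libraries where they do the work, as an engineer would, in place of code of your own. Each camera call takes 0.05 s, during which the arm holds its last target.

### The job

Bring the syrup selector valve from shut to the connected line: pull its sprung knob up, turn it towards the port that carries the tall quick coupling (never towards the port closed by the low plug), and let it drop fully home in that side's notch. That notch can stand anywhere in its slot, so feel for it and turn gently, never forcing the stop pin against the notched ring. Then let go of the knob, and leave the other things on the bench where they are.

Things in the scene. Friction and masses are not known exactly. Their poses are not given: they have to be found in the camera images.
- valve: Selector valve fixed to the bench: aluminium block 110 (x) x 260 (y) x 45 mm tall, a round notched ring 100 mm across in the middle of its top, a black knob over the ring, a port near each end (105 mm from the middle along y). Origin: centre of its underside, straight below the knob's axis; x to its back (away from the robot at yaw 0), y along the block to its left end, z up.
- ring_top (a point): Centre of the ring's level upper face, 78 mm above the bench. Notches: one at the front (knob turn 0, shut), one each side in an adjustable segment, so its centre may stand anywhere from 44 to 72 degrees (0.77 to 1.26 rad) off the front: new each time, not reported, to be felt or seen. Notch 9.4 mm wide at 40 mm radius, pin 7 mm (1.7 degrees of play either way).
- knob_grip (a point): Centre of the knob's grip bar, on the knob's axis, 109 mm above the bench with the knob down; x along the bar (pin end at -x), z up. Black plastic bar 50 mm long, 14 mm thick, 40 mm tall (89 to 129 mm above the bench with the knob down), to be pinched across its thickness from above. Under it a round hub, 34 mm across, its top level with the bar's underside.
- plunger (a joint): How far the knob is pulled up, m: 0 = fully home in a notch, 0.008 = the pin just rides on top of the ring, 0.014 = end stop. A spring pulls it down with 6 N at 0, rising to about 10 N at 0.014, so once not gripped it drops by itself (slightly damped) wherever a notch is under the pin.
- selector (a joint): Turn of the knob, rad: 0 = shut, stop pin at the valve's front (-x); positive = clockwise seen from above, which carries the pin towards the valve's +y end; negative towards its -y end. Turning is nearly free (0.04 N m friction) once the pin is clear; end stops at +-1.5.
- stop_pin: Flat steel stop pin, 7 mm wide, that sticks out sideways from the foot of the knob to 56 mm from its axis, in line with the grip bar; it turns and lifts with the knob and drops into the ring's notches. Its origin lies on the knob's axis. Forced sideways in a notch, more than about 40 N on it spoils it.
- coupling_mid (a point): Middle of the steel quick coupling (round, 50 mm tall, 32 mm across, stepped, top 105 mm above the bench) that stands on one of the valve's two ports: the connected line. It can be at either end. Fixed.
- plug_mid (a point): Middle of the low hexagonal blanking plug (12 mm tall, 30 mm across) on the other port. Fixed.
- wrench: Bystander, to be left alone: open-end wrench, 160 mm long, lying flat behind the valve.
- spare_coupling: Bystander, to be left alone: spare steel coupling, 40 mm tall, standing in front of the valve.
- spare_collar: Bystander, to be left alone: flat steel collar, 44 mm across, 14 mm tall, in front of the valve.
- cleaner: Bystander, to be left alone: white bottle, 170 mm tall.
- grease_jar: Bystander, to be left alone: white jar, 60 mm tall.
- small_carton: Bystander, to be left alone: cardboard box 110 x 80 x 70 mm.
- fittings_bin: Bystander, to be left alone: open grey bin 140 x 120 x 60 mm.

How it is judged (in metres and radians):
On the way, in this order (a step that is already met when the one before it is completed fails the run):
1. the knob is pulled up until its pin is clear of the front notch (value of joint plunger above 0.008 m), for 0.1 s.
2. the knob is turned, pin out of the notch, more than 20 degrees towards the coupling's side (value of joint plunger above 0.006 m and ((y of coupling_mid in the frame of valve above 0 m and value of joint selector above 0.35 rad) or (y of coupling_mid in the frame of valve below 0 m and value of joint selector below -0.35 rad))), for 0.05 s.
At the end, for the whole second after the job is handed in: The knob is turned more than 0.65 rad towards the port with the coupling, has dropped home in that side's notch (plunger below 2 mm) and is at rest, let go (value of joint plunger below 0.002 m and ((y of coupling_mid in the frame of valve above 0 m and value of joint selector above 0.65 rad) or (y of coupling_mid in the frame of valve below 0 m and value of joint selector below -0.65 rad)) and velocity of joint plunger below 0.005 m/s); the robot touches nothing.
It fails at once if the stop pin is forced: a contact force above 40 N on it (contact force between stop_pin and anything else above 40 N).
It fails at once if the knob is turned more than 20 degrees towards the plugged port ((y of coupling_mid in the frame of valve above 0 m and value of joint selector below -0.35 rad) or (y of coupling_mid in the frame of valve below 0 m and value of joint selector above 0.35 rad)).
It fails at once if another thing on the bench is moved more than 25 mm (distance of any of wrench, spare_coupling, spare_collar, cleaner, grease_jar, small_carton, fittings_bin from where it was at the start of the episode above 0.025 m).
It also fails if it takes over 51 s, if anything falls off the work surface, if the arm or the gripper's body presses on something with over 40 N, if the wrist force passes 120 N, or if a joint passes its speed limit or range.

## Working session

There is one attempt and no reset: what is moved stays moved. The work goes in short steps, Python scripts to look and compute and a tool call to move; the robot and the scene stay as the last step left them, time stands still between calls to the robot, and variables do not carry over. Pictures are saved under pics/ and viewed, and the job is handed in when it is done.

Besides the shell and the picture viewer there is one more tool, called in YAML: its name, and indented under it one key for each argument. play_rows: Moves the arm, as the interface text tells. Its arguments: {"type":"object","properties":{"moves":{"type":"array"}},"required":["moves"]}

```bash
mkdir -p pics
python3 - <<'E'
from cell import *
import cv2
for n in ["scene","side","wrist"]:
    c=read_camera(n); cv2.imwrite(f"pics/{n}0.png",c["img"][:,:,::-1]); print(n,c["fx"],c["cx"],c["cy"],c["R"],c["t"])
print(state())
E
```

```text
scene 425.5537999427728 274.8832123773344 210.90533064329546 [[ 0.23867487  0.97106858  0.00775361]
 [ 0.80503557 -0.19338838 -0.56081963]
 [-0.54309486  0.14009548 -0.8279017 ]] [-135.95531285 -376.87923431 1761.45138464]
side 440.83181868815984 278.28681048297716 209.81047109999471 [[-0.82081985 -0.57116264  0.00529366]
 [-0.27155175  0.382061   -0.88333971]
 [ 0.50250813 -0.72650027 -0.46870346]] [422.82259661 245.43200562 950.59985714]
wrist 325.19226210127806 282.94425714733035 209.65373362339432 [[ 0.24692755 -0.96903263 -0.00159437]
 [-0.94090367 -0.24015268  0.23880323]
 [-0.23179101 -0.05746694 -0.97106667]] [-624.00482217  -26.07392925  389.53878234]
{'t': 0.15, 'joints': array([-1.42564553e+00,  4.91374266e-01,  1.55930517e+00,  3.04147258e-06,
        1.09167255e+00, -1.05611647e-01]), 'qvel': array([-0.00160715, -0.00115125, -0.00231661, -0.00288078,  0.00075822,
       -0.00148456]), 'tau': array([ 2.20755559e-03, -6.12896276e+01, -2.58276558e+01,  6.93186116e-02,
        4.73500171e-02, -7.98319184e-05]), 'eef_pos': array([ 155.08187628, -605.29150277,  228.22655221]), 'tcp_rot': array([-3.14083784e+00, -8.27277662e-05,  2.50761007e-01]), 'ft_force': array([ 0.41248268, -0.53127046,  0.49306854]), 'moment': array([-0.02510043, -0.01472337,  0.0120872 ]), 'opening': 0.9970996187711955}
```

View pics/scene0.png

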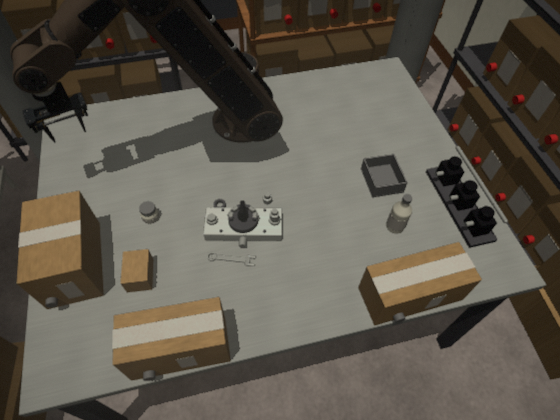

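View pics/side0.png

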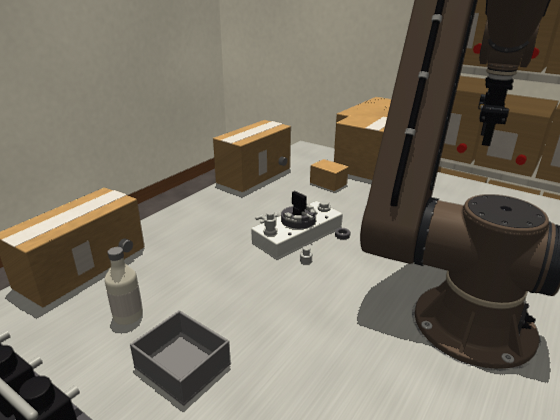

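View pics/wrist0.png

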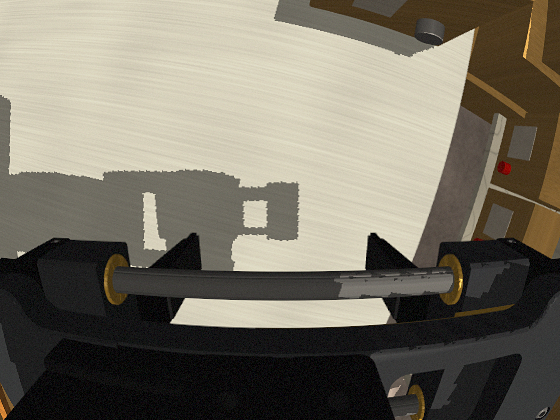

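```bash
cat > h.py <<'E'
import numpy as np, cv2
def px2plane(c,u,v,z):
    d=c["R"].T@np.array([(u-c["cx"])/c["fx"],(v-c["cy"])/c["fy"],1]); o=-c["R"].T@c["t"]
    return o+d*(z-o[2])/d[2]
def proj(c,X):
    p=c["R"]@np.array(X)+c["t"]; return c["fx"]*p[0]/p[2]+c["cx"],c["fy"]*p[1]/p[2]+c["cy"]
E
python3 - <<'E'
from cell import *
from h import *
a=cv2.imread("pics/scene0.png")[180:275,190:300]; cv2.imwrite("pics/s1.png",cv2.resize(a,None,fx=6,fy=6,interpolation=cv2.INTER_CUBIC))
a=cv2.imread("pics/side0.png")[180:260,240:360]; cv2.imwrite("pics/d1.png",cv2.resize(a,None,fx=6,fy=6,interpolation=cv2.INTER_CUBIC))
E
```

```text
(no output)
```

View pics/s1.png

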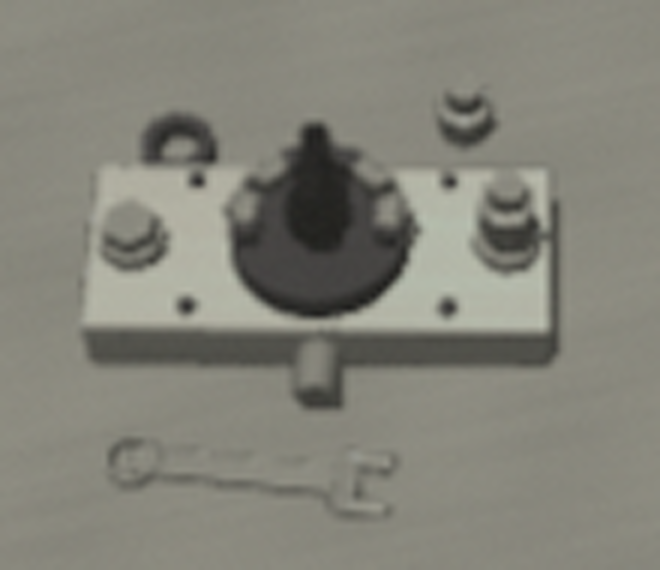

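View pics/d1.png

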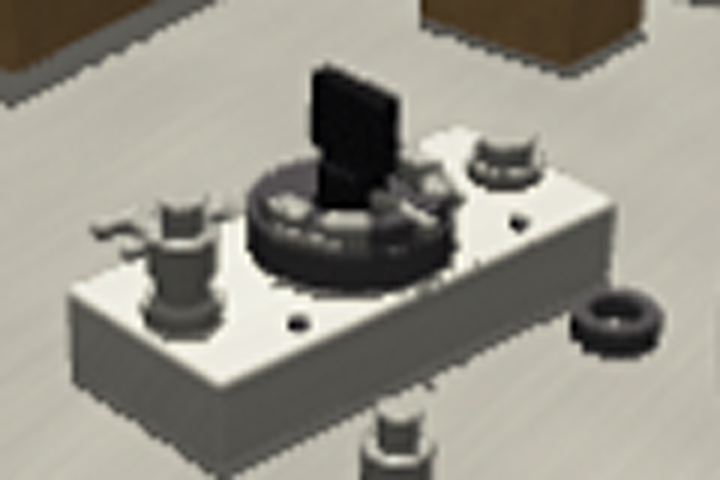

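The coupling stands at the +y end (scene crop px 507,220) and the plug at −y (133,235); the knob is shut. Next I measure the pose.

Run:
```python
from cell import *
from h import *
c=read_camera("scene"); d=read_camera("side")
P=[px2plane(c,190+u/6-.4,180+v/6-.4,45) for u,v in [(97,167),(548,168),(552,332),(83,330)]]
P=np.array(P);print(P.round(1)); m=P.mean(0);print("centre",m)
y=(P[1]-P[0]+P[2]-P[3]);print("yaw",np.arctan2(-y[0],y[1]), np.linalg.norm(P[1]-P[0]),np.linalg.norm(P[2]-P[1]))
Q=np.array([px2plane(d,240+u/6-.4,180+v/6-.4,45) for u,v in [(70,297),(222,387),(615,205),(455,125)]]);print(Q.round(1),Q.mean(0))
y=(Q[1]-Q[2]+Q[0]-Q[3]);print("yaw",np.arctan2(-y[0],y[1]))
# knob: bar top in side
for q in [(312,75),(325,65),(400,100),(388,112)]: print(px2plane(d,240+q[0]/6-.4,180+q[1]/6-.4,129))
print(px2plane(c,190+315/6-.4,180+130/6-.4,129))
# coupling top
print(px2plane(c,190+508/6-.4,180+188/6-.4,105),px2plane(d,240+183/6-.4,180+205/6-.4,105))
```

```text
[[ 434.  -211.    45. ]
 [ 494.9   39.4   45. ]
 [ 601.2   14.6   45. ]
 [ 539.8 -234.8   45. ]]
centre [517.4713691  -97.94289005  45.        ]
yaw -0.23984313238514798 257.7298506890506 109.16647196622877
[[ 591.4   20.8   45. ]
 [ 490.6   43.4   45. ]
 [ 428.8 -203.2   45. ]
 [ 537.  -232.9   45. ]] [511.95547559 -92.98563392  45.        ]
yaw -0.2282598486558323
[535.29245444 -92.63823111 129.        ]
[ 536.26889503 -105.185696    129.        ]
[488.23029799 -93.92040284 129.        ]
[486.20277274 -80.32070672 129.        ]
[497.30894327 -92.07239406 129.        ]
[542.3278379    3.81131722 105.        ] [536.06518077   8.73688298 105.        ]
```

play_rows:
  moves:
    - [0.0365,-0.0312,0,0,0,0,100]
    - [0.0365,-0.0312,0,0,0,0,100]
    - [0.0365,-0.0312,0,0,0,0,100]
    - [0.0365,-0.0312,0,0,0,0,100]
    - [0.0365,-0.0312,0,0,0,0,100]
    - [0.0365,-0.0312,0,0,0,0,100]
    - [0.0365,-0.0312,0,0,0,0,100]
    - [0.0365,-0.0312,0,0,0,0,100]

```text
t: 1.05
eef_pos: [380.1, -284.3, 227.0]
tcp_rot: [3.141, -0.0, 0.242]
ft_force: [0.6, -0.9, 0.4]
opening: 0.998
```

play_rows:
  moves:
    - [0,0,0,0,0,-0.15,100]
    - [0,0,0,0,0,-0.15,100]
    - [0,0,0,0,0,-0.15,100]
    - [0,0,0,0,0,-0.15,100]
    - [0,0,0,0,0,-0.15,100]
    - [0,0,0,0,0,-0.15,100]
    - [0,0,0,0,0,-0.15,100]
    - [0,0,0,0,0,-0.15,100]

```text
t: 1.85
eef_pos: [383.7, -277.4, 227.6]
tcp_rot: [3.14, 0.0, 1.448]
ft_force: [0.1, 0.1, 0.3]
opening: 1.0
```

play_rows:
  moves:
    - [0,0,0,0,0,-0.15,100]
    - [0,0,0,0,0,-0.15,100]
    - [0,0,0,0,0,-0.15,100]
    - [0,0,0,0,0,-0.15,100]
    - [0,0,0,0,0,-0.15,100]
    - [0,0,0,0,0,-0.15,100]
    - [0,0,0,0,0,-0.15,100]
    - [0,0,0,0,0,-0.15,100]

```text
t: 2.65
eef_pos: [383.5, -277.1, 227.7]
tcp_rot: [3.141, 0.001, 2.648]
ft_force: [-0.7, 0.1, 0.5]
opening: 1.0
```

play_rows:
  moves:
    - [0,0,0,0,0,-0.13,100]
    - [0,0,0,0,0,-0.13,100]
    - [-0.017,0.0415,0,0,0,0,100]
    - [-0.017,0.0415,0,0,0,0,100]
    - [-0.017,0.0415,0,0,0,0,100]
    - [-0.017,0.0415,0,0,0,0,100]
    - [-0.017,0.0415,0,0,0,0,100]
    - [0,0,0,0,0,0,100]

```text
t: 3.45
eef_pos: [515.5, -87.6, 228.0]
tcp_rot: [-3.141, 0.003, 2.922]
ft_force: [-0.6, -0.0, -0.7]
opening: 0.999
```

Run:
```python
from cell import *
import cv2
c=read_camera("wrist"); cv2.imwrite("pics/w1.png",c["img"][:,:,::-1]);print(state()["eef_pos"],state()["tcp_rot"],-c["R"].T@c["t"],c["R"])
```

```text
[514.48697632 -89.00131034 227.87102926] [-3.14065825e+00  2.32663588e-03  2.92203193e+00] [450.36149619 -72.60731096 383.14284542] [[ 2.18768174e-01  9.75776843e-01 -1.95281100e-04]
 [ 9.47143465e-01 -2.12300465e-01  2.40515631e-01]
 [ 2.34648125e-01 -5.28021246e-02 -9.70645246e-01]]
```

View pics/w1.png

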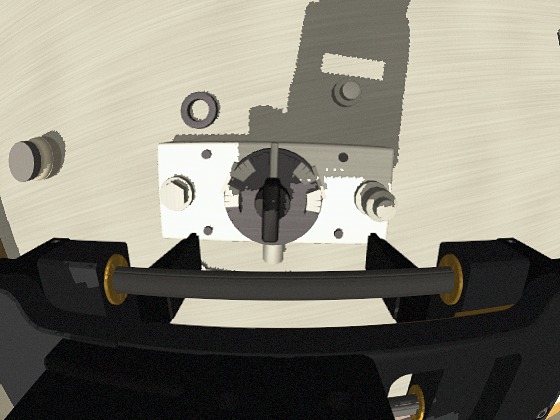

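```bash
cat >> h.py <<'E'
def fray(c,u,v):
    x=(u-c["cx"])/c["fx"]; y=(v-c["cy"])/c["fy"]; th=np.hypot(x,y)
    s=np.sin(th)/max(th,1e-9); return c["R"].T@np.array([x*s,y*s,np.cos(th)]), -c["R"].T@c["t"]
def fpl(c,u,v,z):
    d,o=fray(c,u,v); return o+d*(z-o[2])/d[2]
def fproj(c,X):
    p=c["R"]@np.array(X,float)+c["t"]; r=np.hypot(p[0],p[1]); th=np.arctan2(r,p[2])
    return c["cx"]+c["fx"]*th*p[0]/r, c["cy"]+c["fy"]*th*p[1]/r
E
python3 - <<'E'
from h import *
a=cv2.imread("pics/w1.png")[135:255,210:335].astype(float); a=(255*(a/255)**0.5).astype('uint8'); cv2.imwrite("pics/w1c.png",cv2.resize(a,None,fx=5,fy=5,interpolation=cv2.INTER_CUBIC))
E
```

```text
(no output)
```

View pics/w1c.png

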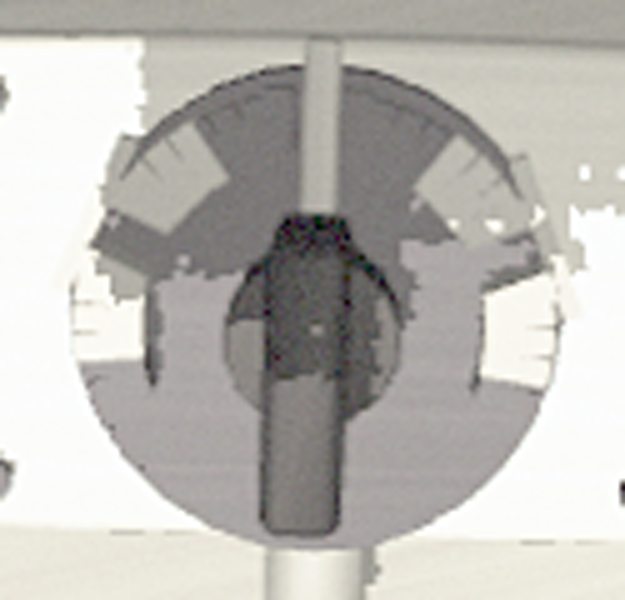

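Run:
```python
from cell import *
from h import *
c=read_camera("wrist")
f=lambda u,v,z:fpl(c,210+u/5-.4,135+v/5-.4,z)
bt=np.array([f(*p,129) for p in [(262,525),(338,525),(347,222),(280,222)]]);print("bar top",bt.round(1),bt.mean(0))
dv=(bt[0]+bt[1]-bt[2]-bt[3]);yb=np.arctan2(dv[1],dv[0]);print("bar yaw",yb)
# ring ellipse: points on outer top edge
rp=np.array([f(*p,78)[:2] for p in [(318,548),(150,475),(460,490),(250,68),(400,75),(190,510),(400,530),(85,370),(545,390)]],dtype=np.float32)
(rc),rr=cv2.minEnclosingCircle(rp);print(rc,rr)
A=np.c_[2*rp,np.ones(len(rp))];s=np.linalg.lstsq(A,(rp**2).sum(1),rcond=None)[0];print("ring",s[:2],np.sqrt(s[2]+s[0]**2+s[1]**2))
C=s[:2]
pin=[f(320,45,75)[:2],f(320,190,75)[:2]];print("pin yaw",np.arctan2(*(pin[1]-pin[0])[::-1]), pin)
for n,p in dict(rear_in=(482,291),rear_out=(545,272),front_in=(470,246),mid=(508,262),Lf_o=(112,207),Lf_i=(165,233),Lr_i=(152,278),Lr_o=(95,247)).items():
    q=f(*p,78)[:2]-C; print(n,np.hypot(*q), "turn", (np.pi+yb-np.arctan2(q[1],q[0])+np.pi)%(2*np.pi)-np.pi)
# block corners
B=np.array([fpl(c,u,v,45) for u,v in [(159,143),(392,145),(392,243),(161,237)]]);print(B.round(1),B.mean(0))
```

```text
bar top [[ 531.7 -110.4  129. ]
 [ 534.4  -98.1  129. ]
 [ 485.6  -85.5  129. ]
 [ 483.3  -95.8  129. ]] [508.76701795 -97.42922711 129.        ]
bar yaw -0.2730029225228103
(508.3869934082031, -97.7818374633789) 48.06576919555664
ring [507.97238702 -97.43719705] 47.36645440679286
pin yaw -0.22475196793969082 [array([459.16647037, -85.38930335]), array([486.16338024, -91.56118463])]
rear_in 32.11412472072896 turn 1.4085512997069465
rear_out 44.56465768325395 turn 1.3547378248863629
front_in 31.94863084561155 turn 1.1252689122053647
mid 37.9448846226759 turn 1.2742664593565358
Lf_o 43.54158044545975 turn -1.1467947397899412
Lf_i 32.21385541746212 turn -1.1438782683646398
Lr_i 31.910073745640826 turn -1.4296664077015295
Lr_o 43.97234755289698 turn -1.3407576148186084
[[ 428.7 -207.4   45. ]
 [ 486.7   37.3   45. ]
 [ 596.7   20.9   45. ]
 [ 531.8 -236.7   45. ]] [510.97854416 -96.4485101   45.        ]
```

play_rows:
  moves:
    - [0.001,-0.0045,0.02,0,0,0.015,100]
    - [0.001,-0.0042,0.02,0,0,0,100]
    - [0,0,0.02,0,0,0,100]
    - [0,0,0.008,0,0,0,100]
    - [0,0,0,0,0,0,100]
    - [0,0,0,0,0,0,100]

```text
t: 4.15
eef_pos: [507.4, -104.2, 159.3]
tcp_rot: [-3.14, 0.004, 2.899]
ft_force: [-0.0, 0.0, 0.4]
opening: 0.997
```

Run:
```python
from cell import *
import cv2
c=read_camera("wrist"); cv2.imwrite("pics/w2.png",c["img"][:,:,::-1]);print(state()["eef_pos"],state()["tcp_rot"])
a=c["img"][100:300,180:380,::-1]; a=(255*(a/255)**0.5).astype('uint8'); cv2.imwrite("pics/w2c.png",cv2.resize(a,None,fx=3,fy=3,interpolation=cv2.INTER_CUBIC))
```

```text
[ 507.50403847 -104.18243009  159.45860799] [-3.13953573  0.00393302  2.89909143]
```

View pics/w2c.png

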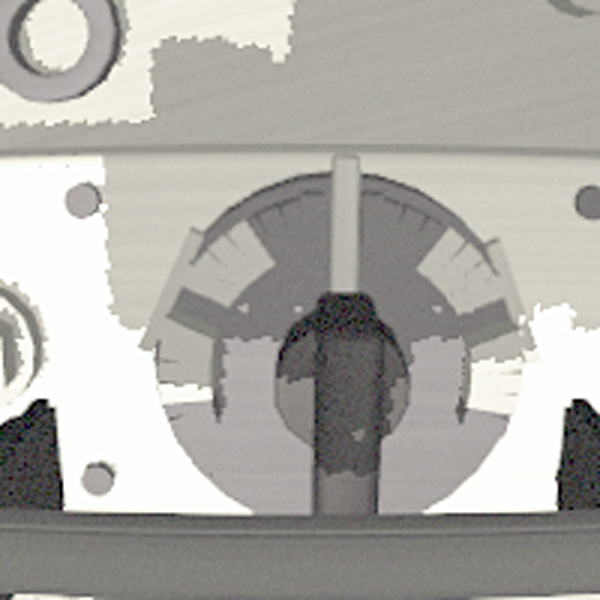

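Run:
```python
from cell import *
from h import *
c=read_camera("wrist")
f=lambda u,v,z:fpl(c,180+u/3-.33,100+v/3-.33,z)[:2]
p0,p1=f(345,162,78),f(345,290,78); print(p0,p1)
e=(p1-p0)/np.linalg.norm(p1-p0); yb=np.arctan2(e[1],e[0]);C=p0+56*e;print("yaw",yb,"C from pin end",C)
rp=np.array([f(*p,78) for p in [(157,375),(165,425),(195,475),(250,512),(427,512),(480,470),(515,425),(268,190),(420,190)]])
A=np.c_[2*rp,np.ones(len(rp))];s=np.linalg.lstsq(A,(rp**2).sum(1),rcond=None)[0];R=s[:2];print("ring",R,np.sqrt(s[2]+R@R))
# hub circle z=89 
hp=np.array([f(*p,89) for p in [(277,375),(283,410),(300,435),(410,375),(403,410),(385,438),(290,340),(398,342)]])
A=np.c_[2*hp,np.ones(len(hp))];s=np.linalg.lstsq(A,(hp**2).sum(1),rcond=None)[0];H=s[:2];print("hub",H,np.sqrt(s[2]+H@H))
for Cc in (R,H,C):
  print([ (n,round(float((np.pi+yb-np.arctan2(*(f(*p,78)-Cc)[::-1])+np.pi)%(2*np.pi)-np.pi),3)) for n,p in dict(f_in=(445,318),f_out=(505,298),r_in=(452,340),r_out=(520,325),Lf_o=(180,290),Lf_i=(235,315),Lr_o=(168,315),Lr_i=(222,338)).items()])
```

```text
[460.99883781 -83.65268943] [491.79745303 -91.10894199]
yaw -0.2375268327758518 C from pin end [515.4265192  -96.82946819]
ring [510.09357972 -96.53076408] 47.75258066190765
hub [512.11702833 -96.69107541] 16.564635079142278
[('f_in', 1.146), ('f_out', 1.182), ('r_in', 1.357), ('r_out', 1.356), ('Lf_o', -1.121), ('Lf_i', -1.118), ('Lr_o', -1.28), ('Lr_i', -1.342)]
[('f_in', 1.079), ('f_out', 1.138), ('r_in', 1.286), ('r_out', 1.313), ('Lf_o', -1.084), ('Lf_i', -1.064), ('Lr_o', -1.24), ('Lr_i', -1.282)]
[('f_in', 0.974), ('f_out', 1.068), ('r_in', 1.174), ('r_out', 1.242), ('Lf_o', -1.031), ('Lf_i', -0.987), ('Lr_o', -1.18), ('Lr_i', -1.194)]
```

play_rows:
  moves:
    - [-0.0026,0.0084,0,0,0,0,45]
    - [0,0,0,0,0,0,45]
    - [0,0,0,0,0,0,45]
    - [0,0,0,0,0,0,45]

```text
t: 4.65
eef_pos: [513.3, -95.6, 161.4]
tcp_rot: [-3.139, 0.008, 2.9]
ft_force: [-0.6, 0.0, 1.1]
opening: 0.724
```

play_rows:
  moves:
    - [0.001,-0.0014,0.015,0,0,0,45]
    - [0,0,0.015,0,0,0,45]
    - [0,0,0.01,0,0,0,45]
    - [0,0,0,0,0,0,45]
    - [0,0,0,0,0,0,45]

```text
t: 5.15
eef_pos: [512.9, -96.8, 121.0]
tcp_rot: [-3.139, 0.009, 2.901]
ft_force: [-0.5, -0.1, 0.2]
opening: 0.451
```

Run:
```python
from cell import *
print(state())
```

```text
{'t': 5.15, 'joints': array([-0.3123646 ,  0.4879005 ,  1.92864797, -0.00265679,  0.71566134,
       -1.64047324]), 'qvel': array([ 0.00048284,  0.00493327,  0.00398683, -0.00114767, -0.00269133,
       -0.00048417]), 'tau': array([-1.68502814e-02, -5.24951363e+01, -1.76381028e+01, -3.10769887e-02,
        1.83348740e-03, -6.59634716e-04]), 'eef_pos': array([512.85583091, -96.84125032, 120.97355123]), 'tcp_rot': array([-3.13918182,  0.00923565,  2.90091289]), 'ft_force': array([-0.53370131, -0.09477875,  0.17352894]), 'moment': array([ 0.08751778, -0.15739536,  0.04252753]), 'opening': 0.45121187806177854}
```

play_rows:
  moves:
    - [0,0,0.012,0,0.009,0,45]
    - [0,0,0,0,0,0,45]
    - [0,0,0,0,0,0,10]
    - [0,0,0,0,0,0,10]
    - [0,0,0,0,0,0,10]
    - [0,0,0,0,0,0,10]
    - [0,0,0,0,0,0,10]

```text
t: 5.85
eef_pos: [513.6, -97.4, 109.4]
tcp_rot: [-3.139, 0.002, 2.901]
ft_force: [-0.4, -4.8, -2.6]
opening: 0.148
```

Run:
```python
from cell import *
s=state();print(s["eef_pos"],s["tcp_rot"],s["ft_force"],s["moment"],s["opening"])
```

```text
[513.5822238  -97.38232452 109.40317491] [-3.13851712e+00  1.70086705e-03  2.90121417e+00] [-0.36081985 -4.82225059 -2.55382904] [-0.53575461 -0.09907004  0.01116839] 0.14760609606145828
```

play_rows:
  moves:
    - [0,-0.0005,-0.003,0,0,0,5]
    - [0,0,-0.004,0,0,0,5]
    - [0,0,-0.004,0,0,0,5]
    - [0,0,-0.001,0,0,0,5]

```text
t: 6.25
eef_pos: [513.4, -97.6, 121.0]
tcp_rot: [-3.139, 0.001, 2.9]
ft_force: [2.4, -1.8, -10.5]
opening: 0.143
```

Run:
```python
from cell import *
s=state();print(s["eef_pos"],s["tcp_rot"],s["ft_force"],s["moment"],s["opening"])
```

```text
[513.43687326 -97.55640056 120.95388857] [-3.13940668e+00  7.17932458e-04  2.90048641e+00] [  2.36214274  -1.82037499 -10.49340205] [-0.03191187 -0.84222012 -0.02662016] 0.14268950480240253
```

play_rows:
  moves:
    - [0,0,0,0,0,0.06,5]
    - [0,0,0,0,0,0.06,5]
    - [0,0,0,0,0,0.06,5]
    - [0,0,0,0,0,0,5]

```text
t: 6.65
eef_pos: [513.4, -97.6, 120.9]
tcp_rot: [-3.139, 0.001, 2.715]
ft_force: [2.4, -0.6, -9.9]
opening: 0.144
```

```bash
cat > st.py <<'E'
from cell import *
import numpy as np
s=state();y=s["tcp_rot"][2];f=s["ft_force"]
c,n=np.cos(y),np.sin(y)
print(s["t"],s["eef_pos"].round(2),s["tcp_rot"].round(4),f.round(1),"M",s["moment"].round(2),round(s["opening"],4),"turn",2.904-y,"toolF",c*f[0]+n*f[1],n*f[0]-c*f[1])
E
python3 st.py
```

```text
6.65 [513.45 -97.59 120.93] [-3.1394e+00  1.3000e-03  2.7147e+00] [ 2.4 -0.6 -9.9] M [-0.07 -0.86 -0.  ] 0.1444 turn 0.1892948046289895 toolF -2.433840307044718 0.41230840612519437
```

Turning freely, almost no side force. Go on.

play_rows:
  moves:
    - [0,0,0,0,0,0.08,5]
    - [0,0,0,0,0,0.08,5]
    - [0,0,0,0,0,0.08,5]
    - [0,0,0,0,0,0.08,5]
    - [0,0,0,0,0,0,5]

```text
t: 7.15
eef_pos: [513.4, -97.6, 120.7]
tcp_rot: [-3.14, 0.002, 2.393]
ft_force: [1.3, -0.4, -10.8]
opening: 0.147
```

```bash
python3 st.py
```

```text
7.15 [513.43 -97.65 120.68] [-3.1397e+00  1.9000e-03  2.3928e+00] [  1.3  -0.4 -10.8] M [-0.07 -0.87 -0.06] 0.1473 turn 0.5112046705054722 toolF -1.2192561693591932 0.6325032188043365
```

play_rows:
  moves:
    - [0,0,-0.0003,0,0,0.1,5]
    - [0,0,0,0,0,0.1,5]
    - [0,0,0,0,0,0.1,5]
    - [0,0,0,0,0,0.1,5]
    - [0,0,0,0,0,0.1,5]
    - [0,0,0,0,0,0,5]

```text
t: 7.75
eef_pos: [513.4, -97.7, 120.8]
tcp_rot: [-3.141, 0.003, 1.897]
ft_force: [2.3, -0.9, -10.4]
opening: 0.142
```

```bash
python3 st.py;python3 - <<'E'
from cell import *
import cv2
c=read_camera("wrist"); cv2.imwrite("pics/w3.png",c["img"][:,:,::-1])
a=c["img"][100:300,180:380,::-1]; a=(255*(a/255)**0.5).astype('uint8'); cv2.imwrite("pics/w3c.png",cv2.resize(a,None,fx=3,fy=3,interpolation=cv2.INTER_CUBIC))
E
```

```text
7.75 [513.39 -97.72 120.77] [-3.1405e+00  2.8000e-03  1.8974e+00] [  2.3  -0.9 -10.4] M [-0.14 -0.81 -0.09] 0.1418 turn 1.006561933521207 toolF -1.58283747719502 1.8852240934008175
```

View pics/w3c.png

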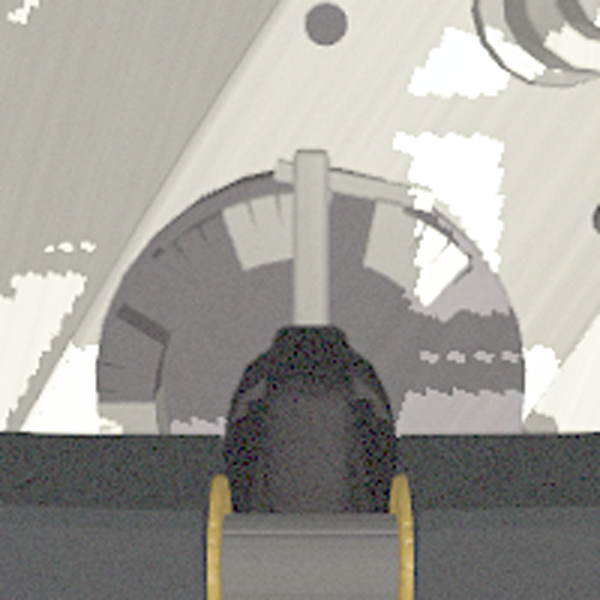

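Run:
```python
from cell import *
from h import *
c=read_camera("wrist")
f=lambda u,v,z:fpl(c,180+u/3-.33,100+v/3-.33,z)[:2]
p0,p1=f(312,160,83),f(312,320,83); a=(p1-p0);print("pin yaw",np.arctan2(a[1],a[0]),p0,p1)
for C in (np.array([513.,-97.4]),np.array([511.5,-96.8])):
  for p in [(378,205),(370,237),(362,270)]:
    q=f(*p,78)-C; th=np.arctan2(q[1],q[0]); r=np.hypot(*q); print(r, "edge turn",np.pi-.2375-th,"centre",np.pi-.2375-th-np.arcsin(4.7/r))
  for p in [p0,p1]:
    q=p-C;print("pin turn",np.pi-.2375-np.arctan2(q[1],q[0]))
a=f(362,270,78)-f(378,205,78);print("edge dir turn",-.2375-np.arctan2(a[1],a[0]))
```

```text
pin yaw -1.2421706792581375 [496.48748805 -46.45751445] [506.96090002 -77.1722339 ]
46.28881177374556 edge turn 1.3182604467277885 centre 1.2165487499834082
39.5083120024663 edge turn 1.3321601281396491 centre 1.2129154244836744
32.4830042190684 edge turn 1.3544582255444682 centre 1.2092574954811108
pin turn 1.0198422039888815
pin turn 1.0431657802405963
45.69065440224668 edge turn 1.3508945581050893 centre 1.2478466043937242
38.935486456948496 edge turn 1.3706773842301552 centre 1.2496697822082532
31.950692292518863 edge turn 1.4018101150778244 centre 1.2541726979857324
pin turn 1.0434847432753167
pin turn 1.10603240618794
edge dir turn 1.2334460684594493
```

play_rows:
  moves:
    - [0,0,0,0,0,0.09,5]
    - [0,0,0,0,0,0.09,5]
    - [0,0,0,0,0,0,5]

```text
t: 8.15
eef_pos: [513.4, -97.7, 120.7]
tcp_rot: [-3.141, 0.003, 1.727]
ft_force: [1.1, -1.2, -10.6]
opening: 0.143
```

```bash
python3 st.py;python3 - <<'E'
from cell import *
import cv2
c=read_camera("wrist"); cv2.imwrite("pics/w4.png",c["img"][:,:,::-1])
a=c["img"][130:230,220:350,::-1]; a=(255*(a/255)**0.5).astype('uint8'); cv2.imwrite("pics/w4c.png",cv2.resize(a,None,fx=6,fy=6,interpolation=cv2.INTER_CUBIC))
E
```

```text
8.15 [513.37 -97.75 120.75] [-3.1410e+00  3.0000e-03  1.7275e+00] [  1.1  -1.2 -10.6] M [-0.14 -0.75 -0.01] 0.1433 turn 1.1765254694570517 toolF -1.3759829318789571 0.8761440778429653
```

View pics/w4c.png

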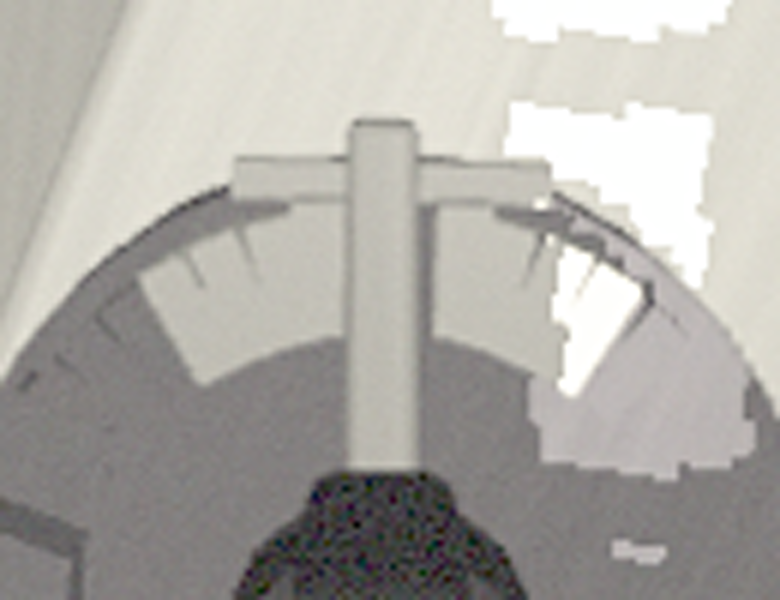

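play_rows:
  moves:
    - [0,0,0,0,0,0.02,5]
    - [0,0,0,0,0,0,5]

```text
t: 8.4
eef_pos: [513.4, -97.7, 120.7]
tcp_rot: [-3.141, 0.003, 1.715]
ft_force: [2.5, -0.9, -10.2]
opening: 0.145
```

```bash
python3 st.py;python3 - <<'E'
from cell import *
import cv2
c=read_camera("wrist"); cv2.imwrite("pics/w5.png",c["img"][:,:,::-1])
a=c["img"][130:230,220:350,::-1]; a=(255*(a/255)**0.5).astype('uint8'); cv2.imwrite("pics/w5c.png",cv2.resize(a,None,fx=6,fy=6,interpolation=cv2.INTER_CUBIC))
E
```

```text
8.4 [513.37 -97.74 120.73] [-3.141e+00  3.000e-03  1.715e+00] [  2.5  -0.9 -10.2] M [-0.1  -0.8  -0.03] 0.1454 turn 1.1890479081482452 toolF -1.2034239972512517 2.3566843911465267
```

View pics/w5c.png

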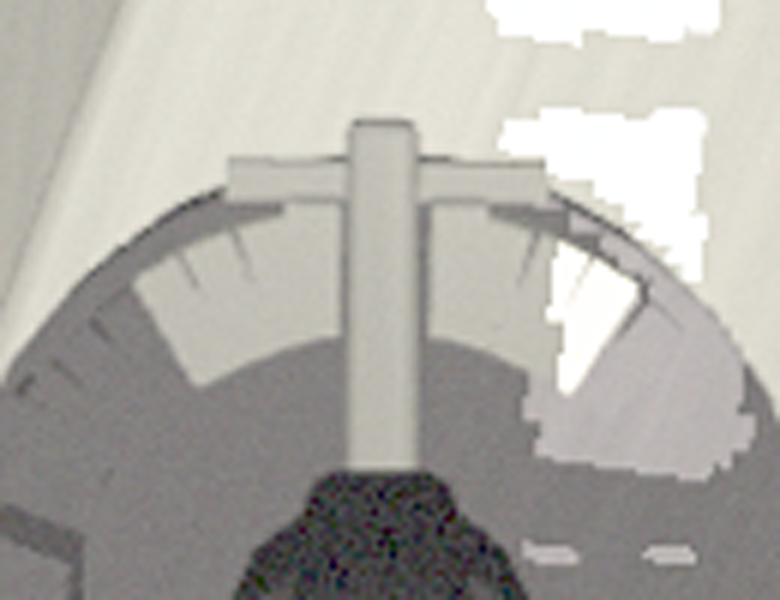

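play_rows:
  moves:
    - [0,0,0,0,0,0.01,5]
    - [0,0,0.0015,0,0,0,5]
    - [0,0,0.001,0,0,0,5]

```text
t: 8.75
eef_pos: [513.4, -97.7, 118.2]
tcp_rot: [-3.141, 0.003, 1.707]
ft_force: [1.2, -0.8, -9.6]
opening: 0.145
```

```bash
python3 st.py
```

```text
8.75 [513.38 -97.73 118.23] [-3.1411e+00  3.1000e-03  1.7068e+00] [ 1.2 -0.8 -9.6] M [-0.08 -0.7   0.02] 0.1449 turn 1.1971780609777094 toolF -0.9632926060070109 1.0319296069491954
```

play_rows:
  moves:
    - [0,0,0.001,0,0,0,5]
    - [0,0,0.001,0,0,0,5]
    - [0,0,0.001,0,0,0,5]

```text
t: 9.05
eef_pos: [513.4, -97.8, 115.1]
tcp_rot: [-3.141, 0.003, 1.707]
ft_force: [2.3, -0.4, -8.9]
opening: 0.149
```

```bash
python3 st.py
```

```text
9.05 [513.4  -97.78 115.07] [-3.1412e+00  3.1000e-03  1.7072e+00] [ 2.3 -0.4 -8.9] M [-0.11 -0.6  -0.03] 0.1486 turn 1.1968163320958003 toolF -0.7215740507853128 2.1756741348092934
```

At plunger ≈5.6 mm (below the 8 mm ride height) the spring still pulls freely, so the pin is in the notch. Lowering on.

play_rows:
  moves:
    - [0,0,0.001,0,0,0,5]
    - [0,0,0.001,0,0,0,5]
    - [0,0,0.001,0,0,0,5]
    - [0,0,0.001,0,0,0,5]

```text
t: 9.45
eef_pos: [513.4, -97.8, 110.9]
tcp_rot: [-3.141, 0.003, 1.707]
ft_force: [2.0, -0.9, -6.5]
opening: 0.147
```

```bash
python3 st.py
```

```text
9.45 [513.38 -97.76 110.89] [-3.1412e+00  3.1000e-03  1.7072e+00] [ 2.  -0.9 -6.5] M [-0.12 -0.56 -0.01] 0.1475 turn 1.196775280789765 toolF -1.1771077143551405 1.9021132315780598
```

play_rows:
  moves:
    - [0,0,0.001,0,0,0,5]
    - [0,0,0,0,0,0,40]
    - [0,0,0,0,0,0,40]
    - [0,0,0,0,0,0,40]
    - [0,0,0,0,0,0,40]

```text
t: 9.95
eef_pos: [513.5, -97.8, 111.1]
tcp_rot: [3.141, 0.004, 1.708]
ft_force: [-0.1, 0.8, 0.4]
opening: 0.386
```

```bash
python3 st.py
```

```text
9.95 [513.52 -97.78 111.1 ] [3.1411 0.0037 1.7078] [-0.1  0.8  0.4] M [-0.02 -0.21  0.02] 0.3856 turn 1.1962345246239054 toolF 0.7971780240347058 -0.0198049747224531
```

play_rows:
  moves:
    - [0,0,-0.02,0,0,0,40]
    - [0,0,-0.04,0,0,0,40]
    - [0,0,-0.04,0,0,0,40]
    - [0,0,-0.02,0,0,0,40]
    - [0,0,0,0,0,0,40]
    - [0,0,0,0,0,0,40]

```text
t: 10.55
eef_pos: [512.8, -97.1, 235.6]
tcp_rot: [-3.141, 0.003, 1.708]
ft_force: [-0.6, 0.5, 0.0]
opening: 0.396
```

```bash
python3 st.py;python3 - <<'E'
from cell import *
from h import *
c=read_camera("wrist")
a=c["img"][100:250,180:380,::-1]; a=(255*(a/255)**0.5).astype('uint8'); cv2.imwrite("pics/w6c.png",cv2.resize(a,None,fx=4,fy=4,interpolation=cv2.INTER_CUBIC))
d=read_camera("side");a=d["img"][180:260,240:360,::-1]; cv2.imwrite("pics/d6.png",cv2.resize(a,None,fx=6,fy=6,interpolation=cv2.INTER_CUBIC))
E
```

```text
10.55 [512.78 -97.14 235.58] [-3.1411  0.0033  1.7079] [-0.6  0.5  0. ] M [-0.01 -0.11  0.02] 0.3962 turn 1.19605230742852 toolF 0.6265087761038107 -0.5177270632444649
```

View pics/w6c.png

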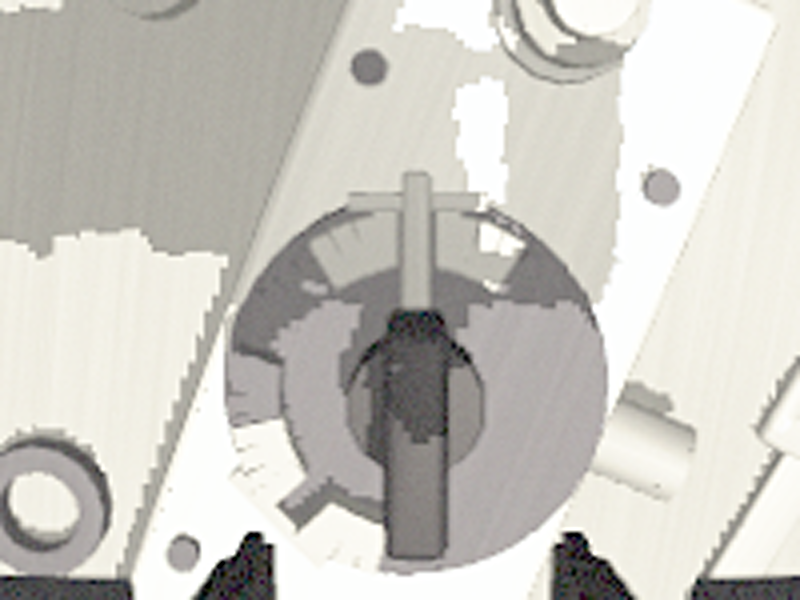

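View pics/d6.png

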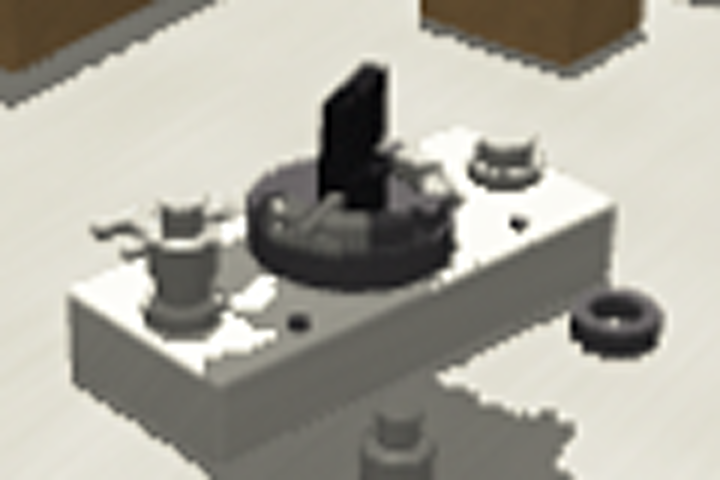

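Run:
```python
from cell import *
from h import *
d=read_camera("side"); s=read_camera("scene"); w=read_camera("wrist")
g=d["img"].max(2)[180:222,285:312]; m=(g<25); ys,xs=np.nonzero(m); print("black top row",180+ys.min(),"cols",285+xs.min(),285+xs.max())
for C in ([513,-97.4],[511.5,-95.5]):
 for z in (129,133,137):
  for yaw in (-.2375-1.19,):
   e=np.array([np.cos(yaw),np.sin(yaw)]);n=np.array([-e[1],e[0]])
   P=[proj(d,[*(np.array(C)+a*25*e+b*7*n),z]) for a in(-1,1) for b in (-1,1)]
   print(z,np.round(P,1).tolist())
# initial reference, same method
im=cv2.imread("pics/side0.png").max(2)[180:222,285:312]; ys,xs=np.nonzero(im<25); print("initial top row",180+ys.min(),285+xs.min(),285+xs.max())
for z in (129,137):
   yaw=-.2375;e=np.array([np.cos(yaw),np.sin(yaw)]);n=np.array([-e[1],e[0]])
   print(z,np.round([proj(d,[*(np.array([513,-97.4])+a*25*e+b*7*n),z]) for a in(-1,1) for b in (-1,1)],1).tolist())
# wrist: pin width/tip
```

```text
black top row 192 cols 293 304
129 [[297.9, 197.6], [293.2, 196.6], [305.2, 190.6], [300.7, 189.6]]
133 [[297.9, 196.3], [293.2, 195.2], [305.3, 189.3], [300.7, 188.3]]
137 [[297.9, 195.0], [293.2, 193.9], [305.3, 188.0], [300.7, 187.0]]
129 [[297.9, 198.0], [293.3, 197.0], [305.3, 190.9], [300.8, 189.9]]
133 [[298.0, 196.7], [293.3, 195.6], [305.4, 189.6], [300.8, 188.7]]
137 [[298.0, 195.3], [293.3, 194.3], [305.4, 188.3], [300.8, 187.4]]
initial top row 192 292 305
129 [[307.5, 195.8], [303.8, 197.3], [294.9, 189.9], [291.3, 191.3]]
137 [[307.6, 193.2], [303.9, 194.6], [295.0, 187.3], [291.3, 188.7]]
```

Run:
```python
from cell import *
print(job_done())
```

```text
the job is handed in; nothing more can be done
None
```

I moved the selector valve from shut to the connected line and handed the job in at about 10.6 s of the 51 s allowed. No verdict is reported, so the result rests on my own checks.

**What I did:** The tall coupling stands at the valve's +y end. I gripped the knob, pulled it up about 11.5 mm and turned it clockwise. I then lined the pin up with that side's notch in the wrist camera, at about 1.19–1.20 rad. I lowered it about 1 mm at a time, released it and raised the arm about 125 mm clear.

**Last checks:**
- **Spring pull:** while lowering, the knob still pulled down freely (10 N falling to 6.5 N) to about 1.5 mm above home, well below the 8 mm at which the pin rides on the ring. It never pressed against the ring, and side forces stayed around 3 N or less after the knob was lifted.
- **Pin and knob:** after release, the wrist view shows the pin filling the notch. In the side view the top of the knob is at the same pixel row, 192, as when it was shut. That fixes its height only to about 2–3 mm, so it does not by itself prove the 2 mm limit.
- **Robot:** the wrist force was about zero after release, so nothing was being touched.
- **Bystanders:** I did not measure their positions at the end. The arm passed well above them and never came into contact with them.

**Disagreement:** my estimates of the valve's position from the different cameras differed by up to about 9 mm along x. I settled it with close wrist pictures, and the knob turned with almost no side force.

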